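Assemble the spindle stack of a banding wheel

TASK

Put the small banding wheel's spindle back together: thread the bearing over the upright spindle until it sits on the foot's shoulder, then the hexagonal spacer on top of the bearing, and last the flanged retaining cap on top of the spacer with its flange down, each resting squarely on the one below. Lower each part down the spindle rather than letting it drop, let go of it, and leave the other things on the board where they are.

Things in the scene. Friction and masses are not known exactly. Their poses are not given: they have to be found in the camera images.
- spindle_seat (a point): Centre of the flat round shoulder (46 mm across, 30 mm above the board) on the fixed dark cast foot (104 mm across, it cannot be moved) of a small banding wheel. The spindle, a bare upright steel rod 20 mm in diameter, rises from this point, the point's z axis pointing up along it. The bearing sits on this shoulder.
- spindle_tip (a point): Top end of the upright spindle, on its axis, 56 mm above the shoulder (86 mm above the board). The last 8 mm taper from 20 mm to 10 mm in diameter, as a lead-in.
- bearing_center (a point): Centre of the ball bearing: a flat round steel ring with a dark sealed groove on both faces, 64 mm in outer diameter, 18 mm high, through bore 22.5 mm, 0.11 to 0.2 kg, same both ways up. Loose, its z axis up along the bore. The point is on the axis, 9 mm above its underside. First on the spindle.
- spacer_center (a point): Centre of the spacer: a plain steel hexagon, 52 mm across the flats (60 mm over the corners), 22 mm high, through bore 22.5 mm, 0.12 to 0.21 kg, same both ways up. Loose, its z axis up along the bore. Its x axis is square to one pair of flats (the others at 60 degrees). The point is on the axis, 11 mm above its underside. Second on the spindle.
- cap_center (a point): Centre of the steel retaining cap, 42 mm high: round flange 64 mm across and 10 mm thick at the bottom, round hub 38 mm across and 32 mm high above it; from below a blind bore 22.5 mm wide, 20 mm deep (the tip enters 16 mm). 0.13 to 0.24 kg. Loose, upright, flange down. Point on the axis, 21 mm above the underside (the hub: 11 mm below to 21 mm above it). Last on the spindle.
- bearing: The bearing itself (see its centre); origin at the middle of its underside.
- spacer: The spacer itself (see its centre); origin at the middle of its underside.
- cap: The cap itself (see its centre); origin at the middle of its underside, flange side.
- plate_stand: Fixed obstacle in the middle of the board, between the left part and the spindle: a wire stand with a leaning decorated plate. It reaches about 105 mm from this point to every side and 176 mm above the board; carry parts over or round it. Origin at the middle of its foot.
- bowl: Bystander: porcelain bowl, 108 x 110 x 56 mm high, at the far right of the board; origin at the middle of its underside.
- paint_jar: Bystander: small jar with a screw cap, 45 mm across, 70 mm high, behind the foot; origin at the middle of its underside.
- oil_bottle: Bystander: small brown glass bottle, 40 mm across, 74 mm high, at the far left; origin at the middle of its underside.
- steel_pen: Bystander: slim steel scraping pen, 118 mm long, 8 mm high, lying near the front edge; origin at its middle, on the underside.
- paint_dish: Bystander: small glazed paint dish, 49 mm across, 20 mm high, at the far left; origin at the middle of its underside.

How it is judged:
By the outcome, as a careful person would: the job done as asked, in the order asked, and still so for the second after the job is handed in, with the robot touching nothing.
It also fails if it takes over 69 s, if anything falls off the work surface, if the arm or the gripper's body presses on something with over 40 N, if the wrist force passes 120 N, or if a joint passes its speed limit or range.

ROBOT

A 7-joint arm with a two-finger parallel gripper is mounted at the origin on a cart in front of the work surface, level with it; the furniture and walls round the work are solid. World frame = base frame: x ahead of the robot, y to its left, z up, the work surface at z = 0. Lengths are in m, angles in rad, forces in N, time in s.
With the tool pointing down it reaches from about 0.4 to 0.925 m from the base axis. Payload 4.1 kg.
Tool frame: the origin (TCP) lies midway between the tips of the shut fingers; the grasp point (between the pads) lies 19 mm behind it; z points along the fingers, y is the line along which they close (so a half turn about z gives the same grasp; the last joint's range is limited). The gripper opens to 85 mm and grips with 20 to 120 N. Pads are 22 mm wide; open, the fingers measure 114 mm over their backs; the gripper's body (76 mm by 85 mm) begins 54 mm behind the grasp point. The pads swing forward as they close: fully open they stand 13 mm farther back than shut.
Start: joints at [1.182, 0.398, 0.045, 1.537, -0.019, 1.207, -0.051], TCP at [0.186, -0.623, 0.231] pointing down, gripper open.
Joint ranges: [-2.82, 2.82], [-0.49, 2.23], [-1.37, 1.46], [0, 2.46], [-1.36, 4.5], [0.23, 2], [-2.94, 2.94]. Speed limits (rad/s): [2.57, 2.57, 3.14, 3.14, 3.14, 3.14, 3.14].

INTERFACE

Orientations are given as [roll, pitch, yaw] about the fixed x, y, z axes, in that order (R = Rz(yaw) Ry(pitch) Rx(roll)).
In Python, from bench import * gives the robot as it stands. Calls block until the motion is done:
- goto(position, orientation): joint-space move of the TCP to a pose.
- move_l(position, frame=None, speed=0.15, stop_force=None): straight line of the TCP; frame=None keeps the orientation; speed is the mean speed in m/s. With stop_force (N) it stops when the force on the tool has changed by that much, and returns True; else False.
- move_joints(angles): joint-space move.
- command_gripper(opening, grasp_force=None): finger opening in m; grasp_force is the grip in N (None keeps the last); returns when the fingers have stopped.
- dwell(seconds).
- solve_ik(position, orientation): joint angles nearest the present ones, or None.
- get_state(): the state.
- camera(name): name is "scene" or "side" or "wrist"; returns (picture, depth): 480x640x3 uint8, blue, green, red; 480x640 float32, m along the optical axis (not along the pixel's ray), 0 where there is no reading.
- calibration(name): a dict with "vertical_fov" (degrees; the focal length in pixels is half the picture's height over the tangent of half this angle, whatever the lens; pixels are square), "cx", "cy" (the principal point, pixels), "position" and "orientation" of the camera in the world. Camera axes: x right, y up, looking along -z (the intrinsics and any distortion apply to the point x, -y, -z); pixel columns grow to the right and rows downward; lengths in m; the calibration is good to about 2 mm. A picture is of the moment at which its call begins: read the wrist's pose just before it. calibration takes no time and is no camera call; for the wrist camera it gives the pose at the moment of the call.
A pose or a line that the arm cannot do raises MotionError and nothing moves.
- job_done(): hands the job in; it is judged then, once.
The state is a dict: "time_s": time; "qpos": joint angles; "qvel": joint speeds; "effort": joint torques, N m; "tcp_pos": TCP position; "tcp_rot": TCP orientation; "ft_force": force on the tool from outside, world axes, zero at the start; "wrist_torque": the same for the moment, N m; "gripper_width": finger opening in m; "grip_force": force on a finger pad.
Only numpy, scipy, OpenCV 4.12 (cv2) and the standard library are available. Lean on these libraries where they do the work, as an engineer would, in place of code of your own. Each camera call takes 0.05 s, during which the arm holds its last target. There are 200 camera calls.

## Working session

There is one attempt and no reset: what is moved stays moved. The work goes in short steps, each a Python script; the robot and the scene stay as the last script left them, time stands still between calls to the robot, and variables do not carry over. Pictures are saved under pics/ and viewed, at most 10 in all, crops included, and the job is handed in when it is done.

```bash
ls; mkdir -p pics
python3 - <<'E'
from bench import *
import cv2, numpy as np
s=get_state();print(s)
for n in("scene","side"):
    p,d=camera(n);print(n,calibration(n));cv2.imwrite(f"pics/{n}0.png",p);np.save(f"pics/{n}0.npy",d)
print(calibration("wrist"))
E
```

```text
pics
{'time_s': 0.0, 'qpos': array([ 1.18202068,  0.39917717,  0.04500182,  1.53785212, -0.01869942,
        1.20687792, -0.05067022]), 'qvel': array([-8.55535709e-04,  1.52681523e-04, -2.61451914e-03, -9.76735138e-04,
       -4.62965407e-04, -8.01520295e-05, -1.36003020e-05]), 'effort': array([ 2.18874766e-04, -4.75116313e+01,  1.36492554e+00, -2.54214388e+01,
        1.15179128e-02,  9.40518774e-03,  1.33509886e-05]), 'tcp_pos': array([ 0.18559432, -0.62230016,  0.23028478]), 'tcp_rot': array([-3.13970287e+00,  1.19259766e-04,  2.89947858e-01]), 'ft_force': array([ 1.0783112 , -0.25053276, -0.02742898]), 'wrist_torque': array([ 0.03608353, -0.06604154,  0.03076732]), 'grip_force': 0.0, 'gripper_width': 0.08512189345808867}
scene {'vertical_fov': 53.23483461024904, 'cx': 313.4837819200322, 'cy': 240.7842671403089, 'position': array([-0.03331129,  0.29607043,  0.63986403]), 'orientation': array([ 0.86508616, -0.00892171, -2.02670998])}
side {'vertical_fov': 46.215778031001165, 'cx': 322.68194571007, 'cy': 238.82707838454328, 'position': array([0.58256321, 0.80740246, 1.12970862]), 'orientation': array([ 0.65662065, -0.00921567,  3.11338015])}
{'vertical_fov': 67.3761751993539, 'cx': 313.8066966198994, 'cy': 233.7851152211906, 'position': array([ 0.26164611, -0.59950181,  0.37410029]), 'orientation': array([-0.31647244,  0.00172068, -1.28084618])}
```

View pics/scene0.png

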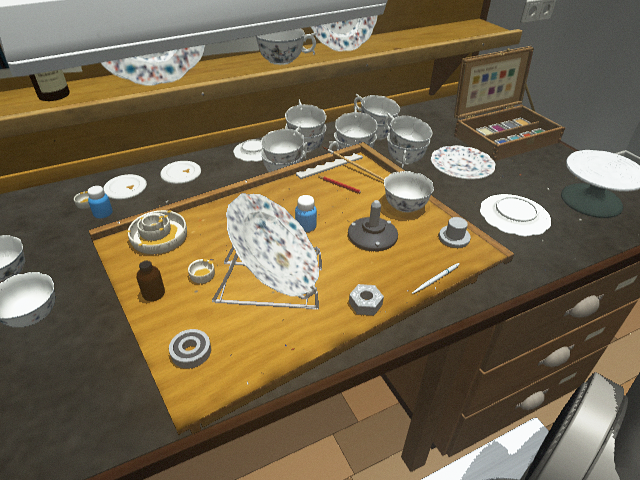

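View pics/side0.png

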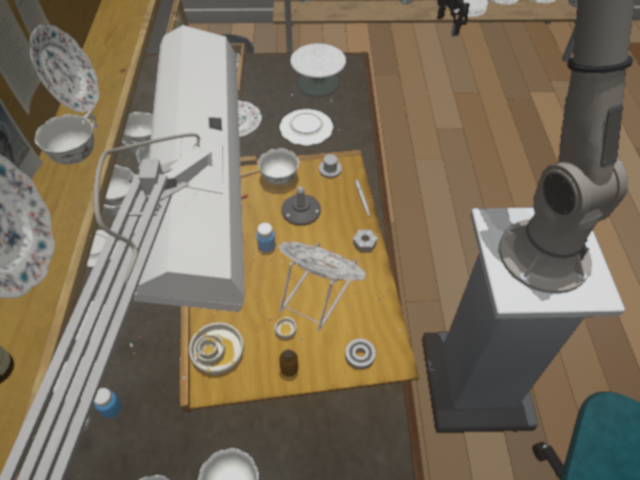

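The scene picture shows the bearing at about (190,349), the hex spacer at (366,299), the cap at (455,231) and the spindle tip at (375,203). The side picture shows the same parts at (360,353), (365,240), (330,166) and (300,190). A hood hangs over the rear left part of the board.

```bash
cat > h.py <<'E'
import numpy as np, cv2
from scipy.spatial.transform import Rotation as R
from scipy.optimize import least_squares
def cloud(d,c):
    f=240/np.tan(np.radians(c["vertical_fov"]/2))
    v,u=np.mgrid[:480,:640]
    P=np.stack([(u-c["cx"])/f*d,-(v-c["cy"])/f*d,-d],-1)
    W=P@R.from_euler("xyz",c["orientation"]).as_matrix().T+c["position"]
    W[d<=0]=np.nan
    return W
E
python3 - <<'E'
from bench import *
from h import *
for n,px in (("scene",dict(bearing=(190,349),spacer=(366,298),cap=(455,232),tip=(375,203),foot=(373,232),jar=(306,212),bowl=(408,190),plate=(270,245))),("side",dict(bearing=(360,353),spacer=(365,240),cap=(330,166),tip=(300,191),jar=(266,236),bowl=(278,165),hood=(235,300)))):
    W=cloud(np.load(f"pics/{n}0.npy"),calibration(n))
    for k,(u,v) in px.items():
        w=W[v-35:v+35,max(u-35,0):u+35].reshape(-1,3); w=w[~np.isnan(w[:,0])]
        print(n,k,W[v,u].round(4))
        rng={'bearing':(.014,.024),'spacer':(.018,.027),'cap':(.037,.048),'tip':(.078,.092)}.get(k)
        if rng:
            w=w[(w[:,2]>rng[0])&(w[:,2]<rng[1])]
            c=np.median(w,0)
            w=w[np.hypot(*(w-c)[:,:2].T)<.045]
            (cx,cy),r=cv2.minEnclosingCircle(w[:,:2].astype(np.float32))
            print('   ',len(w),w.mean(0).round(4),'enc',round(cx,4),round(cy,4),round(r,4),'ztop',np.percentile(w[:,2],90).round(4))
    b=W[W[...,2]>.06];
    if n=="side":
        hd=W[60:300,150:240].reshape(-1,3); hd=hd[hd[:,2]>.2]; print("hood",np.nanmin(hd,0),np.nanmax(hd,0))
E
```

```text
scene bearing [0.4811 0.2606 0.0006]
    1021 [0.4735 0.2612 0.0187] enc 0.4751 0.261 0.0334 ztop 0.0206
scene spacer [ 0.4534 -0.0546  0.001 ]
    553 [ 0.4411 -0.0454  0.0226] enc 0.4425 -0.0466 0.0309 ztop 0.0245
scene cap [ 0.5075 -0.2922  0.0312]
    203 [ 0.519  -0.3048  0.0419] enc 0.5212 -0.3056 0.0209 ztop 0.0439
scene tip [ 0.5982 -0.1539  0.0866]
    61 [ 0.5997 -0.1564  0.0832] enc 0.6012 -0.1576 0.0103 ztop 0.087
scene foot [ 0.5827 -0.146   0.0271]
scene jar [ 0.6729 -0.0391  0.0509]
scene bowl [ 0.6911 -0.3081  0.0148]
scene plate [0.5595 0.0838 0.0965]
side bearing [0.4748 0.2562 0.002 ]
    540 [0.4759 0.2616 0.0179] enc 0.4759 0.2612 0.0331 ztop 0.0207
side spacer [ 0.44   -0.0599 -0.0042]
    275 [ 0.4435 -0.0447  0.0225] enc 0.4433 -0.0457 0.0304 ztop 0.0252
side cap [ 0.5214 -0.2908  0.0304]
    122 [ 0.5216 -0.305   0.0421] enc 0.5182 -0.3071 0.0224 ztop 0.0453
side tip [ 0.6029 -0.1528  0.0817]
    37 [ 0.6035 -0.1561  0.084 ] enc 0.6035 -0.1577 0.0099 ztop 0.0882
side jar [ 0.6861 -0.0312  0.0559]
side bowl [ 0.6651 -0.3148  0.013 ]
side hood [0.6915 0.375  0.4259]
hood [ 0.68369094 -0.20505551  0.42635978] [0.87390548 0.38628497 0.58233682]
```

```bash
cat >> h.py <<'E'
def snap(name):
    from bench import camera,calibration
    c=calibration("wrist");p,d=camera("wrist")
    cv2.imwrite(f"pics/{name}.png",p);np.savez(f"pics/{name}.npz",d=d,W=cloud(d,c))
    return p,cloud(d,c)
def ring(W,xy,zr,rad=.045):
    m=(W[...,2]>zr[0])&(W[...,2]<zr[1])&(np.hypot(W[...,0]-xy[0],W[...,1]-xy[1])<rad)
    w=W[m]
    if len(w)<5: return None
    h=cv2.convexHull(w[:,:2].astype(np.float32))[:,0].astype(float)
    s=least_squares(lambda q:np.hypot(h[:,0]-q[0],h[:,1]-q[1])-q[2],[*w[:,:2].mean(0),.03],loss='soft_l1',f_scale=.001).x
    return len(w),s.round(4),w[:,2].max().round(4),cv2.minEnclosingCircle(h.astype(np.float32))
E
python3 - <<'E'
from bench import *
from h import *
for nm,p in(("w_spin",[.602,-.157,.25]),("w_bear",[.475,.261,.25])):
    try: goto(p,[np.pi,0,0])
    except Exception as e: print(e);break
    s=get_state();print(s["time_s"],s["tcp_pos"],s["tcp_rot"],s["qpos"].round(2))
    im,W=snap(nm)
    for k,xy,z in(("bear",(.4755,.261),(.014,.024)),("sp",(.443,-.046),(.018,.027)),("cap",(.52,-.306),(.037,.048)),("tip",(.602,-.157),(.083,.092)),("shaft",(.602,-.157),(.045,.078)),("shoulder",(.602,-.157),(.028,.033))): print(k,ring(W,xy,z))
    cv2.imwrite(f"pics/{nm}.png",im)
# foot profile & plate extent from scene/wrist
W=np.load("pics/w_spin.npz")["W"].reshape(-1,3);r=np.hypot(W[:,0]-.602,W[:,1]+.157)
for a in range(20,60,5): print(a,np.nanmedian(W[(r>a/1e3)&(r<a/1e3+.005)][:,2]).round(4))
W=cloud(np.load("pics/scene0.npy"),calibration("scene")).reshape(-1,3)
W=W[(abs(W[:,0]-.54)<.16)&(abs(W[:,1]-.1)<.12)&(W[:,2]>.06)];print("plate",W.min(0),W.max(0))
E
```

```text
2.3333 [ 0.60162562 -0.15856927  0.24988667] [ 3.14090041e+00  3.29666853e-04 -2.19781858e-03] [ 0.42  0.35 -0.3   1.58  0.11  1.23 -1.47]
bear None
sp (1020, array([ 0.4439, -0.0485,  0.0274]), np.float64(0.0253), ((0.444187730550766, -0.04763975739479065), 0.029459014534950256))
cap (980, array([ 0.5217, -0.3074,  0.0189]), np.float64(0.0452), ((0.5216915607452393, -0.30775412917137146), 0.019483184441924095))
tip (239, array([ 0.6036, -0.1595,  0.008 ]), np.float64(0.0889), ((0.6035615801811218, -0.1594228297472), 0.008315772749483585))
shaft (144, array([ 0.6033, -0.1597,  0.01  ]), np.float64(0.0779), ((0.6033169031143188, -0.15958641469478607), 0.010168042033910751))
shoulder (978, array([ 0.6033, -0.1598,  0.0228]), np.float64(0.033), ((0.6031335592269897, -0.15967491269111633), 0.023143216967582703))
3.9917 [0.47604574 0.25953526 0.2498867 ] [ 3.14093569e+00 -3.05530534e-04 -2.61283472e-03] [-0.08  0.23 -0.59  1.76  0.14  1.2  -2.28]
bear (2506, array([0.4761, 0.2604, 0.0319]), np.float64(0.0214), ((0.4760435223579407, 0.2603382468223572), 0.032119862735271454))
sp (1881, array([ 0.4431, -0.0468,  0.0291]), np.float64(0.026), ((0.442817360162735, -0.04724356532096863), 0.03098645806312561))
cap None
tip None
shaft None
shoulder None
20 0.3411
25 0.3391
30 0.335
35 0.3303
40 0.2922
45 0.3
50 0.3107
55 0.3164
plate [ 0.45649055 -0.00312943  0.06002576] [0.69999621 0.21999469 0.46285226]
```

```bash
cat >> h.py <<'E'
def line(p,tol=.0004,**k):
    """straight line, then trim the steady-state xy offset"""
    from bench import move_l,get_state,dwell
    hit=move_l(list(p),**k)
    return hit,(get_state()["tcp_pos"]-p).round(4)
def st(tag=""):
    from bench import get_state
    s=get_state();print(tag,round(s["time_s"],2),s["tcp_pos"].round(4),s["tcp_rot"].round(3),"F",s["ft_force"].round(1),"w",s["gripper_width"].round(4),"g",round(float(s["grip_force"]),1))
E
python3 - <<'E'
from bench import *
from h import *
b=[.4761,.2604]
print(line([*b,.03],speed=.25));dwell(.2);st()
e=get_state()["tcp_pos"][:2]-b
print(line([b[0]-e[0],b[1]-e[1],-.004],speed=.08,stop_force=6));st("down")
command_gripper(.0,60);st("grip")
move_l([b[0]-e[0],b[1]-e[1],.06],speed=.15);st("up")
p,d=camera("scene");cv2.imwrite("pics/g1.png",cv2.resize(p[230:430,60:320],None,fx=3,fy=3))
E
```

```text
(False, array([0.0011, 0.0006, 0.0012]))Traceback (most recent call last):
  File "<stdin>", line 4, in <module>
  File "h.py", line 30, in st
    s=get_state();print(tag,round(s["time_s"],2),s["tcp_pos"].round(4),s["tcp_rot"].round(3),"F",s["ft_force"].round(1),"w",s["gripper_width"].round(4),"g",round(float(s["grip_force"]),1))
                                                                                                                            ^^^^^^^^^^^^^^^^^^^^^^^^
AttributeError: 'float' object has no attribute 'round'
```

```bash
sed -i 's/s\["gripper_width"\].round(4)/round(float(s["gripper_width"]),4)/' h.py
python3 - <<'E'
from bench import *
from h import *
b=[.4761,.2604]
st();e=get_state()["tcp_pos"][:2]-b
print(line([b[0]-e[0],b[1]-e[1],-.004],speed=.08,stop_force=6));st("down")
command_gripper(.0,60);st("grip")
move_l([b[0]-e[0],b[1]-e[1],.06],speed=.15);st("up")
p,d=camera("scene");cv2.imwrite("pics/g1.png",cv2.resize(p[230:430,60:320],None,fx=3,fy=3))
E
```

```text
5.28 [0.4771 0.2609 0.0314] [-3.14e+00 -3.00e-03 -0.00e+00] F [ 0.7 -0.4  0.3] w 0.0859 g 0.0
(False, array([-0.0003, -0.    , -0.0006]))
down 5.85 [ 0.4748  0.2598 -0.0046] [3.141e+00 1.000e-03 0.000e+00] F [-0.3  0.7 -0.4] w 0.0855 g 0.0
grip 6.2 [ 0.4758  0.2604 -0.003 ] [-3.141e+00 -1.000e-03  0.000e+00] F [-0.5 -1.2  5.8] w 0.0615 g 65.7
up 6.78 [0.4746 0.2593 0.0595] [ 3.141e+00  1.000e-03 -0.000e+00] F [ 0.1 -1.4 -1.7] w 0.0616 g 65.3
```

View pics/g1.png

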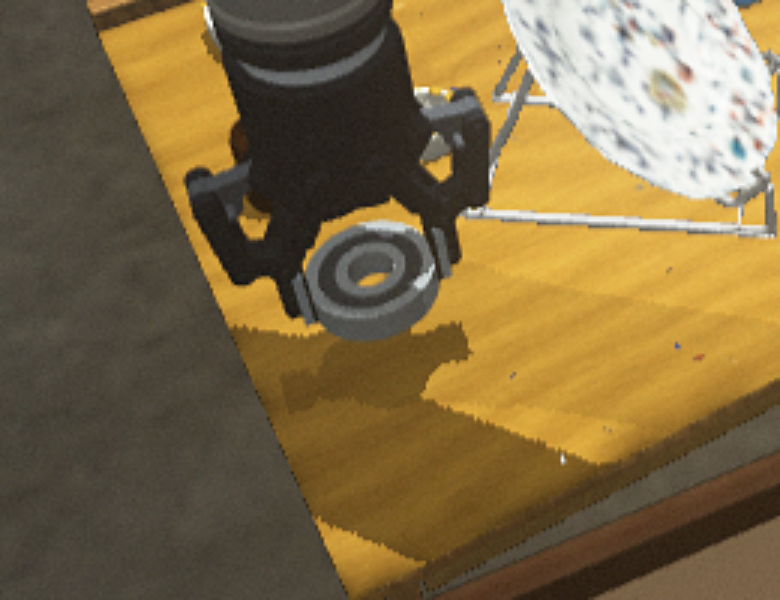

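The bearing is held level and square between the pads, at about (375,275) in the crop. Next I carry it over the plate.

```bash
cat >> h.py <<'E'
def avgtcp(n=8):
    from bench import get_state,dwell
    a=[]
    for _ in range(n): a.append(get_state()["tcp_pos"]);dwell(.01)
    return np.mean(a,0),np.std(a,0)
E
python3 - <<'E'
from bench import *
from h import *
move_l([.4751,.2599,.25],speed=.3)
goto([.6023,-.1597,.25],[np.pi,0,0])
move_l([.6023,-.1597,.125],speed=.25);st("hover")
print(avgtcp())
for i in range(2):
    im,W=snap(f"h{i}")
    for z in((.12,.16),):
        m=(W[...,2]>z[0])&(W[...,2]<z[1]); w=W[m]; print(np.histogram(w[:,2],np.arange(.12,.161,.004)))
    zt=.147
    print(ring(W,(.603,-.16),(zt-.004,zt+.003),.031))
E
```

```text
hover 9.87 [ 0.6036 -0.159   0.1263] [ 3.142e+00 -2.000e-03  1.000e-03] F [ 0.6  0.4 -0.7] w 0.0611 g 65.4
(array([ 0.60399987, -0.15914805,  0.1268786 ]), array([0.00024273, 0.00012153, 0.00035474]))
(array([    0,     0,    34,   607,   777,  1007,  4248, 13548,   622,
         690]), array([0.12 , 0.124, 0.128, 0.132, 0.136, 0.14 , 0.144, 0.148, 0.152,
       0.156, 0.16 ]))
(13666, array([ 0.6033, -0.1598,  0.0307]), np.float64(0.15), ((0.6030407547950745, -0.16000309586524963), 0.031054602935910225))
(array([    0,     0,    25,   578,   780,   983,  3318, 14501,   632,
         662]), array([0.12 , 0.124, 0.128, 0.132, 0.136, 0.14 , 0.144, 0.148, 0.152,
       0.156, 0.16 ]))
(12790, array([ 0.6032, -0.1599,  0.0308]), np.float64(0.15), ((0.6030619144439697, -0.15998640656471252), 0.031036291271448135))
```

View pics/h1.png

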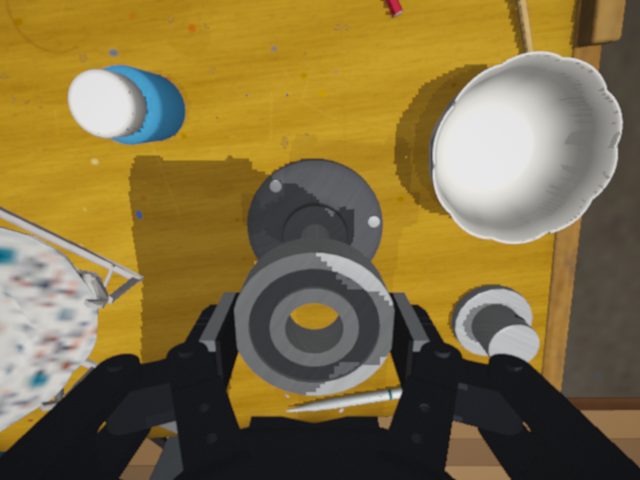

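The bearing sits at about (315,325), and the foot shows behind it at (315,225) because of the tilted view. My radius limit biased that fit, so I'll refit from the saved cloud.

Run:
```python
from h import *
for n in("h0","h1"):
    W=np.load(f"pics/{n}.npz")["W"].reshape(-1,3)
    w=W[(abs(W[:,2]-.149)<.003)&(np.hypot(W[:,0]-.603,W[:,1]+.16)<.05)]
    # outer edge in 2-deg sectors away from fingers, and bore edge
    c=np.array([.603,-.16])
    for _ in range(4):
        v=w[:,:2]-c;r=np.hypot(*v.T);a=np.degrees(np.arctan2(v[:,1],v[:,0]))
        O=[];I=[]
        for t in range(-180,180,4):
            k=(a>=t)&(a<t+4)
            if not k.any(): continue
            if abs(abs(t+2)-90)>35: 
                kk=k&(r<.036);O.append(w[kk][np.argmax(r[kk]),:2])
            I.append(w[k][np.argmin(r[k]),:2])
        f=lambda P:least_squares(lambda q:np.hypot(P[:,0]-q[0],P[:,1]-q[1])-q[2],[*c,.02],loss='soft_l1',f_scale=.0005).x
        o=f(np.array(O));i=f(np.array(I));c=o[:2]
    print(n,o.round(4),i.round(4),np.median(w[:,2]))
```

```text
h0 [ 0.6049 -0.1589  0.0321] [ 0.6053 -0.159   0.0111] 0.14899051480489828
h1 [ 0.605  -0.1592  0.0321] [ 0.6053 -0.1592  0.0112] 0.14919234881157567
```

Run:
```python
from bench import *
from h import *
c=[.6005,-.1603]
move_l([*c,.110],speed=.1);print(avgtcp(4)[0])
print(move_l([*c,.055],speed=.06,stop_force=8));st("mid")
print(move_l([*c,.018],speed=.04,stop_force=8));st("seat")
```

```text
[ 0.60019892 -0.16042833  0.11001145]
False
mid 11.43 [ 0.6011 -0.1603  0.0551] [ 3.142e+00 -1.000e-03  0.000e+00] F [ 4.5  0.3 -3.8] w 0.061 g 66.2
True
seat 12.12 [ 0.6012 -0.1603  0.027 ] [ 3.141e+00 -1.000e-03  0.000e+00] F [-1.  -0.8  4.6] w 0.061 g 67.1
```

Run:
```python
from bench import *
from h import *
command_gripper(.085)
move_l([.6005,-.1603,.06],speed=.1);move_l([.6005,-.1603,.2],speed=.3)
im,W=snap("b_on");st()
print("bearing",ring(W,(.603,-.16),(.043,.054),.045),"tip",ring(W,(.603,-.16),(.083,.092),.03))
goto([.443,-.047,.2],[np.pi,0,0]);dwell(.1);st()
im,W=snap("w_spc")
m=(abs(W[...,2]-.0225)<.0045)&(np.hypot(W[...,0]-.443,W[...,1]+.047)<.045)
w=W[m][:,:2];h=cv2.convexHull(w.astype(np.float32))[:,0].astype(float)
def wid(t):
    return [np.ptp(h@[np.cos(t+k*np.pi/3),np.sin(t+k*np.pi/3)]) for k in range(3)]
T=np.radians(np.arange(-30,30,.5));s=[sum(wid(t)) for t in T];t=T[np.argmin(s)]
mid=[];N=[]
for k in range(3):
    n=np.array([np.cos(t+k*np.pi/3),np.sin(t+k*np.pi/3)]);q=h@n;mid.append((q.max()+q.min())/2);N.append(n)
print("hex yaw",np.degrees(t),wid(t),np.linalg.lstsq(np.array(N),np.array(mid),rcond=None)[0],ring(W,(.443,-.047),(.018,.027)),np.median(W[m][:,2]))
```

```text
13.63 [ 0.5994 -0.1602  0.1986] [-3.141e+00 -3.000e-03  0.000e+00] F [-0.1 -0.1 -1. ] w 0.0851 g 0.0
bearing (3676, array([ 0.602 , -0.1598,  0.0319]), np.float64(0.054), ((0.601902425289154, -0.15962816774845123), 0.03225187584757805)) tip (321, array([ 0.6033, -0.1599,  0.008 ]), np.float64(0.0887), ((0.6033138036727905, -0.16019722819328308), 0.008542541414499283))
 14.53 [ 0.4445 -0.0479  0.2   ] [-3.141e+00 -1.000e-03 -2.000e-03] F [-0.2  0.2  0.1] w 0.0845 g 0.0
hex yaw 29.500000000000004 [np.float64(0.052204563408143834), np.float64(0.05202497394922385), np.float64(0.05259878168206389)] [ 0.44345696 -0.04718812] (2333, array([ 0.4434, -0.0477,  0.0285]), np.float64(0.0256), ((0.44342395663261414, -0.047257713973522186), 0.029973948374390602)) 0.023086102744364123
```

View pics/b_on.png

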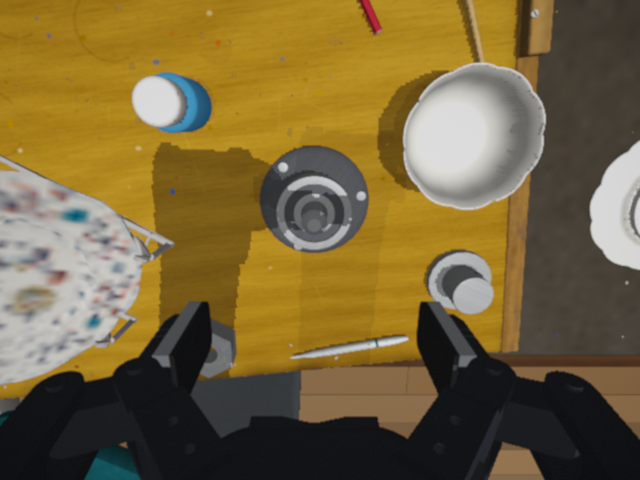

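View pics/w_spc.png

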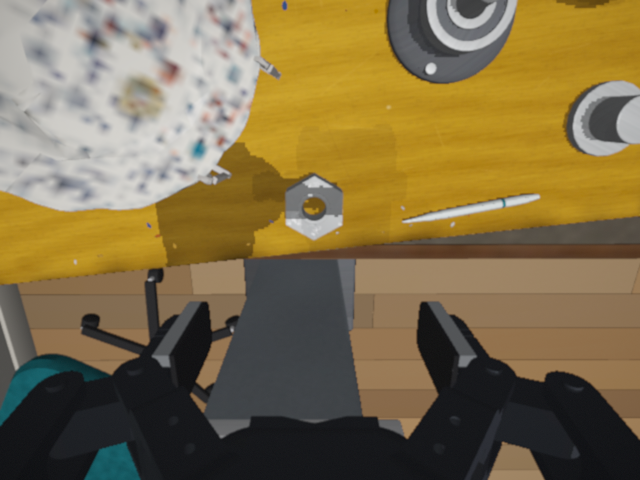

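The bearing is on the spindle at (314,212) in b_on. The spacer lies with its flats facing ±y, at (313,207) in w_spc, with the plate's edge about 100 px to its left. I'll check the finger clearance to the plate.

Run:
```python
from bench import *
from h import *
W=np.concatenate([np.load("pics/w_spc.npz")["W"].reshape(-1,3),np.load("pics/w_bear.npz")["W"].reshape(-1,3),cloud(np.load("pics/scene0.npy"),calibration("scene")).reshape(-1,3)])
for z0,z1 in((.006,.03),(.03,.06),(.06,.09),(.09,.13),(.13,.19)):
    k=(W[:,2]>z0)&(W[:,2]<z1)&(W[:,1]>-.015)&(W[:,1]<.06)&(W[:,0]<.56)&(W[:,0]>.38);w=W[k]
    if len(w): print(z0,len(w),"minx",w[:,0].min(),[(y,w[(w[:,1]>=y)&(w[:,1]<y+.015)][:,0].min(initial=9).round(3)) for y in(-.015,0,.015,.03)])
B=np.load("pics/b_on.npz")["W"].reshape(-1,3)
r=np.hypot(B[:,0]-.602,B[:,1]+.16);print("bearing top",np.median(B[(r>.016)&(r<.03)&(B[:,2]>.035)&(B[:,2]<.07)][:,2]), "halves",[np.median(B[(r>.016)&(r<.03)&(B[:,2]>.035)&(B[:,2]<.07)&(s*(B[:,a]-[.602,-.16][a])>.01)][:,2]).round(4) for a in(0,1) for s in(1,-1)])
```

```text
0.006 162 minx 0.4692833532794786 [(-0.015, np.float64(0.555)), (0, np.float64(9.0)), (0.015, np.float64(9.0)), (0.03, np.float64(0.469))]
0.03 10026 minx 0.4677737301831618 [(-0.015, np.float64(0.544)), (0, np.float64(0.509)), (0.015, np.float64(0.494)), (0.03, np.float64(0.468))]
0.06 2601 minx 0.4869875626667503 [(-0.015, np.float64(9.0)), (0, np.float64(9.0)), (0.015, np.float64(0.548)), (0.03, np.float64(0.539))]
bearing top 0.04821208686653175 halves [np.float64(0.0483), np.float64(0.0482), np.float64(0.0482), np.float64(0.0483)]
```

```bash
cat >> h.py <<'E'
def bore(W,c,zr):
    """bore centre of the held part's top face"""
    w=W.reshape(-1,3);c=np.array(c,float)
    k=(w[:,2]>zr[0])&(w[:,2]<zr[1])&(np.hypot(*(w[:,:2]-c).T)<.022);z=np.median(w[k][:,2])
    w=w[k&(abs(w[:,2]-z)<.003)]
    for _ in range(4):
        v=w[:,:2]-c;r=np.hypot(*v.T);a=np.degrees(np.arctan2(v[:,1],v[:,0]))//4
        P=np.array([w[a==t][np.argmin(r[a==t]),:2] for t in np.unique(a)])
        o=least_squares(lambda q:np.hypot(P[:,0]-q[0],P[:,1]-q[1])-q[2],[*c,.011],loss='soft_l1',f_scale=.0005).x;c=o[:2]
    return o.round(4),z
E
python3 - <<'E'
from bench import *
from h import *
c=np.array([.4434,-.0472])
move_l([*c,.04],speed=.25);e=avgtcp()[0];print(e);e=e[:2]-c
print(move_l([*(c-e),.003],speed=.08,stop_force=6));st("down")
command_gripper(0,60);st("grip")
move_l([*(c-e),.2],speed=.25)
goto([.6033,-.1598,.2],[np.pi,0,0])
move_l([.6033,-.1598,.125],speed=.2);print(avgtcp(10));st()
for i in range(2):
    im,W=snap(f"s{i}");print(bore(W,(.6033,-.1598),(.132,.155)))
E
```

```text
[ 0.44487037 -0.04726415  0.04096457]
False
down 16.06 [ 0.4422 -0.0471  0.0032] [-3.142 -0.     0.   ] F [-0.1 -0.9  1.3] w 0.0849 g 0.0
grip 16.48 [ 0.4426 -0.0472  0.0038] [ 3.141e+00 -1.000e-03 -0.000e+00] F [-0.9  0.8  5.4] w 0.0507 g 62.8
(array([ 0.60403927, -0.15917963,  0.12664652]), array([0.00037902, 0.00014238, 0.00038443]))
 18.83 [ 0.6046 -0.1594  0.1272] [ 3.141e+00 -4.000e-03  1.000e-03] F [-0.1  0.5 -0.2] w 0.0509 g 62.5
(array([ 0.606 , -0.159 ,  0.0111]), np.float64(0.14641357079103634))
(array([ 0.6061, -0.1592,  0.0111]), np.float64(0.1465318111592271))
```

View pics/s1.png

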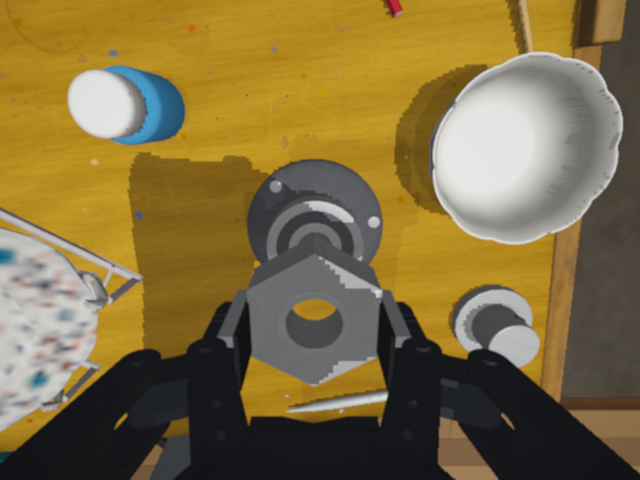

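Run:
```python
from bench import *
from h import *
c=np.array([.6013,-.1598])
move_l([*c,.110],speed=.08);a=avgtcp(8)[0];im,W=snap("s2");b,z=bore(W,(.6033,-.1598),(.118,.145));print(a,b,z)
e=b[:2]-[.6033,-.1598]-[.0002,0]
if np.hypot(*e)>.0007: c=c-e
print(e,move_l([*c,.078],speed=.05,stop_force=8));st("mid")
print(move_l([*c,.040],speed=.04,stop_force=8));st("seat")
```

```text
[ 0.60075254 -0.15978904  0.10931004] [ 0.6025 -0.1594  0.0111] 0.12888084499492947
[-0.001   0.0004] False
mid 20.18 [ 0.6025 -0.1602  0.0781] [ 3.142 -0.     0.   ] F [-0.8  0.2 -1.2] w 0.0506 g 62.5
True
seat 20.85 [ 0.602  -0.1602  0.0518] [ 3.142e+00  1.000e-03 -0.000e+00] F [-1.  -0.1  5.7] w 0.0505 g 63.3
```

Run:
```python
from bench import *
from h import *
command_gripper(.085)
move_l([.6013,-.1598,.09],speed=.1);move_l([.6013,-.1598,.2],speed=.3)
im,W=snap("s_on");st()
B=W.reshape(-1,3);r=np.hypot(B[:,0]-.603,B[:,1]+.16);k=(r>.012)&(r<.024)&(B[:,2]>.055)&(B[:,2]<.08)
print("spacer top",np.median(B[k][:,2]),[np.median(B[k&(s*(B[:,a]-[.603,-.16][a])>.01)][:,2]).round(4) for a in(0,1) for s in(1,-1)])
print("tip",ring(W,(.603,-.16),(.083,.092),.03),"bearing",np.median(B[(r>.0305)&(r<.0315)&(B[:,2]>.04)&(B[:,2]<.06)][:,2]))
goto([.5217,-.3074,.2],[np.pi,0,0]);command_gripper(.056)
im,W=snap("w_cap");st();B=W.reshape(-1,3)
print("hub",ring(W,(.5217,-.3074),(.037,.048),.03),"flange",ring(W,(.5217,-.3074),(.006,.014),.036))
k=(abs(B[:,0]-.5217)<.03)&(B[:,1]<-.345)&(B[:,1]>-.39)
for y in np.arange(-.39,-.344,.005): q=B[k&(abs(B[:,1]-y)<.0025)];print(round(y,3),np.percentile(q[:,2],95).round(3) if len(q) else None)
```

```text
22.4 [ 0.6003 -0.1598  0.1989] [-3.141  0.005 -0.   ] F [0.8 0.6 1.2] w 0.0847 g 0.0
spacer top 0.07112787332720119 [np.float64(0.0711), np.float64(0.0711), np.float64(0.0711), np.float64(0.0711)]
tip (320, array([ 0.6034, -0.1599,  0.0079]), np.float64(0.0889), ((0.6033384799957275, -0.1597081422805786), 0.008263866417109966)) bearing 0.04851985375056589
 23.56 [ 0.5221 -0.3069  0.2   ] [-3.142e+00 -0.000e+00  1.000e-03] F [-0.3  0.1  0.5] w 0.0561 g 0.0
hub (1487, array([ 0.5215, -0.3078,  0.0188]), np.float64(0.0457), ((0.5212618112564087, -0.3078901767730713), 0.01928064227104187)) flange (1750, array([ 0.5216, -0.3077,  0.0316]), np.float64(0.0139), ((0.5215023756027222, -0.30766236782073975), 0.03191690519452095))
-0.39 -0.064
-0.385 -0.064
-0.38 0.002
-0.375 0.002
-0.37 0.291
-0.365 0.29
-0.36 0.289
-0.355 0.277
-0.35 0.26
-0.345 0.258
```

View pics/s_on.png

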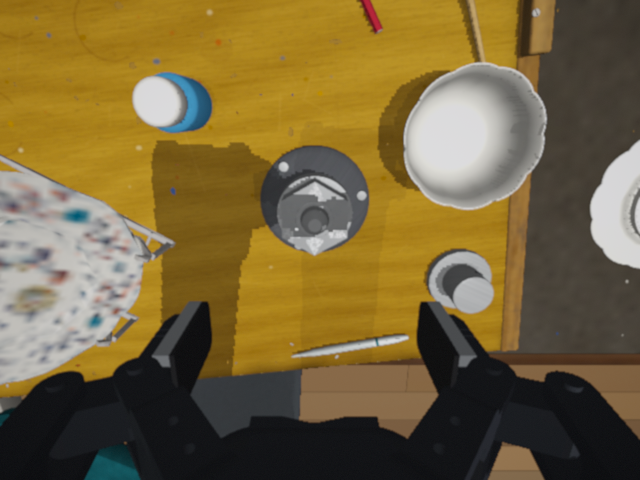

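The spacer is seated flat at (315,215), with its top at 70 mm, level. Next, the cap.

```bash
cat >> h.py <<'E'
def hub(W,c,zr):
    w=W.reshape(-1,3);k=(w[:,2]>zr[0])&(w[:,2]<zr[1])&(np.hypot(w[:,0]-c[0],w[:,1]-c[1])<.024);z=np.median(w[k&(np.hypot(w[:,0]-c[0],w[:,1]-c[1])<.012)][:,2])
    w=w[k&(abs(w[:,2]-z)<.0025)];c=np.array(c,float)
    for _ in range(4):
        v=w[:,:2]-c;r=np.hypot(*v.T);a=np.degrees(np.arctan2(v[:,1],v[:,0]))
        P=np.array([w[q][np.argmax(r[q]),:2] for t in range(-180,180,4) if abs(abs(t+2)-90)>35 and (q:=(a>=t)&(a<t+4)).any()])
        o=least_squares(lambda q:np.hypot(P[:,0]-q[0],P[:,1]-q[1])-q[2],[*c,.019],loss='soft_l1',f_scale=.0005).x;c=o[:2]
    return o.round(4),z
E
python3 - <<'E'
from bench import *
from h import *
c=np.array([.5216,-.3077])
move_l([*c,.06],speed=.25);e=avgtcp()[0][:2]-c;print(e)
print(move_l([*(c-e),.016],speed=.08,stop_force=6));st("down")
command_gripper(0,60);st("grip")
move_l([*(c-e),.16],speed=.25)
goto([.6015,-.1598,.16],[np.pi,0,0])
move_l([.6013,-.1598,.14],speed=.08);print(avgtcp(10)[0]);st()
for i in range(2):
    im,W=snap(f"c{i}");print(hub(W,(.6033,-.1598),(.155,.180)))
E
```

```text
[ 0.00142702 -0.00057944]
False
down 25.03 [ 0.5203 -0.3071  0.0158] [-3.141  0.     0.   ] F [-0.1 -0.3  0.7] w 0.0561 g 0.0
grip 25.34 [ 0.5209 -0.3075  0.0169] [ 3.141e+00 -2.000e-03 -0.000e+00] F [ 0.2 -0.3  3.4] w 0.0363 g 60.3
[ 0.60077081 -0.16039128  0.13937855]
 27.26 [ 0.6012 -0.1602  0.1399] [-3.142e+00  0.000e+00 -1.000e-03] F [-0.3  0.4 -2.7] w 0.0361 g 60.2
(array([ 0.6021, -0.1598,  0.019 ]), np.float64(0.16611285454204658))
(array([ 0.6023, -0.1598,  0.019 ]), np.float64(0.1664329160389546))
```

View pics/c1.png

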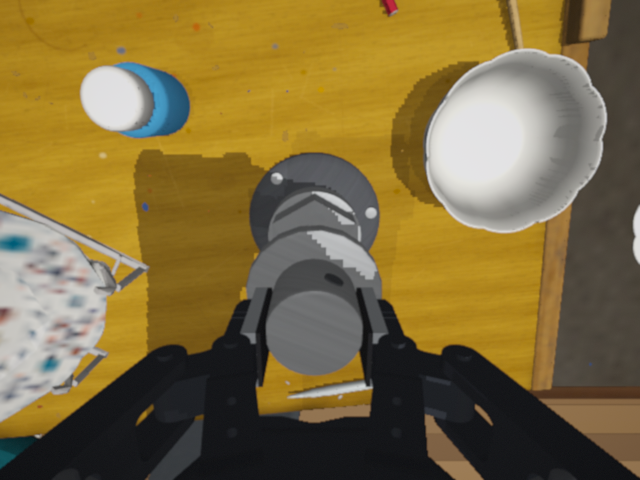

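Run:
```python
from bench import *
from h import *
c=np.array([.6024,-.1598])
move_l([*c,.122],speed=.06);im,W=snap("c2");b,z=hub(W,(.6033,-.1598),(.138,.160));print(avgtcp(4)[0],b,z)
e=b[:2]-[.6033,-.1598]
if np.hypot(*e)>.0006: c=c-e
print(e,move_l([*c,.097],speed=.05,stop_force=8));st("mid")
print(move_l([*c,.078],speed=.03,stop_force=8));st("seat")
```

```text
[ 0.60242964 -0.15972264  0.12185396] [ 0.6028 -0.1593  0.019 ] 0.14747477671494694
[-0.0005  0.0005] False
mid 28.54 [ 0.603  -0.1603  0.0969] [-3.141  0.    -0.   ] F [ 0.5 -0.6 -2.4] w 0.0366 g 60.2
True
seat 28.98 [ 0.6033 -0.1604  0.0869] [ 3.141e+00 -1.000e-03  0.000e+00] F [-1.1  0.   4. ] w 0.0363 g 60.7
```

Run:
```python
from bench import *
from h import *
command_gripper(.07)
move_l([.6028,-.1603,.13],speed=.1);move_l([.6028,-.1603,.25],speed=.3)
im,W=snap("c_on");st();B=W.reshape(-1,3);print("hub",hub(W,(.603,-.16),(.105,.12)),ring(W,(.603,-.16),(.075,.084),.036))
r=np.hypot(B[:,0]-.603,B[:,1]+.16);k=(r<.015)&(B[:,2]>.1)&(B[:,2]<.125)
print([np.median(B[k&(s*(B[:,a]-[.603,-.16][a])>.005)][:,2]).round(4) for a in(0,1) for s in(1,-1)])
goto([.5,-.4,.28],[np.pi,0,0])
p,d=camera("scene");cv2.imwrite("pics/end.png",p)
```

```text
30.59 [ 0.6018 -0.1602  0.2486] [-3.141  0.004  0.   ] F [-0.8 -0.4 -0.4] w 0.07 g 0.0
hub (array([ 0.604 , -0.1599,  0.0186]), np.float64(0.11307174360538225)) (1950, array([ 0.6041, -0.1597,  0.0315]), np.float64(0.0838), ((0.6039431095123291, -0.15980088710784912), 0.03187544271349907))
[np.float64(0.113), np.float64(0.1131), np.float64(0.113), np.float64(0.113)]
```

View pics/end.png

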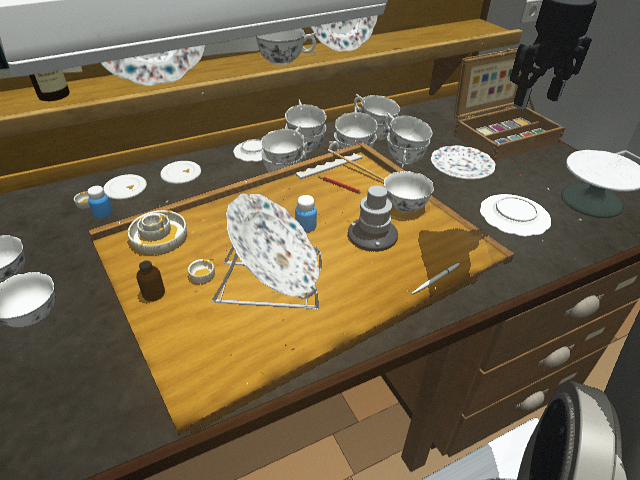

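The stack at (375,215) is complete and level, with the cap top at about 112 mm. The bystanders are where they were and the arm is clear.

```bash
python3 -c "from bench import *; print(job_done())"
```

```text
the job is handed in; nothing more can be done
None
```

I put the bearing, spacer and cap on the spindle in that order, each seated level on the one below and released, left the other things on the board where they were, and handed the job in with the arm clear, about 32 s into the 69 s limit.

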